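Dry-clamp a serving board blank in the panel clamp

TASK

Set up the dry run for gluing a striped serving board: lay the strips flat across the two bars of the open panel clamp, parallel to the jaws and centred on the bars so that their ends line up - the pale maple next to the wood-faced fixed jaw, the orange-red padauk on the sliding jaw's side, the narrow dark walnut between them, and the blue-painted scrap strip between the padauk and the bare steel sliding jaw. Only when all four lie there, slide the jaw up by its black knob until the whole row is squeezed snug with no gaps, and leave it so. Do not knock over or shove aside the glue bottle or the tin of nails.

Things in the scene. Friction and masses are not known exactly. Their poses are not given: they have to be found in the camera images.
- panel_clamp: panel clamp, fixed to the bench: two flat steel bars (12 mm wide, centres at own x = -60 and +60 mm, tops 22 mm above the bench, open bench between them) run along its y, 456 mm long, between two green jaws 180 mm wide and 49 mm high. Wood-faced fixed jaw at +y, sliding jaw with black knob at -y. Origin at bench height, midway between bars and 150 mm from the fixed jaw's face
- fixed_face (a point): middle of the fixed jaw's wood-faced inner face, 35 mm above the bench, at y = +150 mm of the clamp; axes as the clamp's, so its -y points towards the sliding jaw
- jaw (a joint): travel of the sliding jaw along the clamp's +y, towards the fixed jaw, in m: its bare steel face is at clamp y = -0.150 + this value. 0 is fully open, the range ends at 0.20, it starts between 0 and 0.02. About 3 N of drag, more when it pushes strips along; no spring, it stays where it is left
- jaw_knob (a point): middle of the black round knob on top of the sliding jaw, 66 mm above the bench: 29 mm across, from 53 to 76 mm above the bench, on a 20 mm neck; the jaw's top under it is at 49 mm. The knob's axis lies 18 mm behind the jaw's steel face (clamp -y side)
- maple_strip: pale, almost white-yellow maple strip, the widest: 48 mm wide (own x), 200 mm long (own y), 26 mm thick (z); loose, lying flat on the bench at the start. Origin in the middle of its underside
- walnut_strip: narrow dark brown walnut strip: 24 mm wide (own x), 200 mm long (own y), 26 mm thick (z); loose, lying flat on the bench at the start. Origin in the middle of its underside
- padauk_strip: vivid orange-red padauk strip: 38 mm wide (own x), 200 mm long (own y), 26 mm thick (z); loose, lying flat on the bench at the start. Origin in the middle of its underside
- blue_scrap: blue-painted strip of scrap wood: 18 mm wide (own x), 200 mm long (own y), 26 mm thick (z); loose, lying flat on the bench at the start. Origin in the middle of its underside. It keeps the steel jaw from marking the wood
- glue_bottle: white glue bottle standing on the bench, 63 mm across, 195 mm tall, origin in the middle of its underside; a bystander
- nail_tin: yellow open tin of nails standing on the bench, 66 mm across, 69 mm tall, origin in the middle of its underside; a bystander

How it is judged (in metres and radians):
On the way:
1. all four pieces lie flat on the bars between the jaws, within 30 mm of centre, before the sliding jaw has been moved by 30 mm (z of maple_strip in the frame of panel_clamp between 0.018 and 0.027 m and y of maple_strip in the frame of panel_clamp between -0.15 and 0.15 m and x of maple_strip in the frame of panel_clamp between -0.03 and 0.03 m and angle between each of maple_strip, walnut_strip, padauk_strip, blue_scrap's own z axis and vertical below 0.1 rad and z of walnut_strip in the frame of panel_clamp between 0.018 and 0.027 m and y of walnut_strip in the frame of panel_clamp between -0.15 and 0.15 m and x of walnut_strip in the frame of panel_clamp between -0.03 and 0.03 m and z of padauk_strip in the frame of panel_clamp between 0.018 and 0.027 m and y of padauk_strip in the frame of panel_clamp between -0.15 and 0.15 m and x of padauk_strip in the frame of panel_clamp between -0.03 and 0.03 m and z of blue_scrap in the frame of panel_clamp between 0.018 and 0.027 m and y of blue_scrap in the frame of panel_clamp between -0.15 and 0.15 m and x of blue_scrap in the frame of panel_clamp between -0.03 and 0.03 m and distance of jaw_knob from where it was at the start of the episode below 0.03 m), for 0.2 s.
At the end, for the whole second after the job is handed in: From the fixed jaw to the sliding jaw the row is maple, walnut, padauk, blue scrap strip; each lies flat on the bars, centred to 12 mm and parallel to the jaws, within 6 mm of its place in the tight row, at rest; the sliding jaw is closed on the row with at most 4 mm of gaps in all (z of maple_strip in the frame of panel_clamp between 0.018 and 0.027 m and y of maple_strip in the frame of panel_clamp between 0.12 and 0.132 m and x of maple_strip in the frame of panel_clamp between -0.012 and 0.012 m and angle between each of maple_strip, walnut_strip, padauk_strip, blue_scrap's own z axis and vertical below 0.1 rad and angle between the y axis of each of maple_strip, walnut_strip, padauk_strip, blue_scrap and the x axis of panel_clamp, either way round below 0.06 rad and linear speed of each of maple_strip, walnut_strip, padauk_strip, blue_scrap below 0.02 m/s and z of walnut_strip in the frame of panel_clamp between 0.018 and 0.027 m and y of walnut_strip in the frame of panel_clamp between 0.084 and 0.096 m and x of walnut_strip in the frame of panel_clamp between -0.012 and 0.012 m and z of padauk_strip in the frame of panel_clamp between 0.018 and 0.027 m and y of padauk_strip in the frame of panel_clamp between 0.053 and 0.065 m and x of padauk_strip in the frame of panel_clamp between -0.012 and 0.012 m and z of blue_scrap in the frame of panel_clamp between 0.018 and 0.027 m and y of blue_scrap in the frame of panel_clamp between 0.025 and 0.037 m and x of blue_scrap in the frame of panel_clamp between -0.012 and 0.012 m and value of joint jaw above 0.1675 m); the robot touches nothing.
It fails at once if the glue bottle or the tin of nails is pushed more than 40 mm or tipped (distance of any of glue_bottle, nail_tin from where it was at the start of the episode above 0.04 m or angle between any of glue_bottle, nail_tin's own z axis and vertical above 0.35 rad).
It also fails if it takes over 112 s, if anything falls off the work surface, if the arm or the gripper's body presses on something with over 40 N, if the wrist force passes 120 N, or if a joint passes its speed limit or range.

ROBOT

A 6-joint arm with a two-finger parallel gripper is mounted at the origin on a cart in front of the work surface, level with it; the furniture and walls round the work are solid. World frame = base frame: x ahead of the robot, y to its left, z up, the work surface at z = 0. Lengths are in m, angles in degrees, forces in N, time in s.
With the tool pointing down it reaches from about 0.3 to 0.75 m from the base axis. Payload 8.5 kg.
Tool frame: the origin (TCP) lies at the very end of the fingers, on their centre line; the grasp point (between the pads) lies 19 mm behind it; z points along the fingers, y is the line along which they close (so a half turn about z gives the same grasp; the last joint's range is limited). The gripper opens to 85 mm and grips with 20 to 120 N. Pads are 22 mm wide; open, the fingers measure 114 mm over their backs; the gripper's body (76 mm by 85 mm) begins 54 mm behind the grasp point. The pads swing forward as they close: fully open they stand 13 mm farther back than shut.
Start: joints at [63.868, 21.807, 74.336, -0, 83.858, -12.336], TCP at [0.131, 0.534, 0.231] pointing down, gripper open.
Joint ranges: [-178.18, 178.18], [-50.72, 133.34], [12.68, 142.11], [-81.47, 261.47], [9.98, 163.14], [-165.26, 165.26]. Speed limits (degrees/s): [136.94, 136.94, 180, 180, 180, 180].

INTERFACE

Orientations are given as a 3x3 rotation matrix whose columns are the frame's x, y, z axes.
In Python, from rig import env gives the robot as it stands.
- The arm moves only by the tool move_arm, never from a script. Its argument "plan" is a list of rows, each a list of 7 numbers: the turn, a rotation vector about the tool's x, y, z in degrees, then the shift along the tool's x, y, z in cm, then the gripper command: -1 is shut, 1 is fully open, values between are in proportion. In form: [[ax, ay, az, tx, ty, tz, jaw], ...]. A call has 1 to 5 rows; each row is the pose to reach, as a shift and turn from the pose commanded when the call began, along the tool's axes at that moment; what a row does not reach only later rows make up. A row lasts 1/10 s, in which the tool goes at most 50 mm and 8.59 degrees, less where a joint would pass 70% of its speed; a pose out of reach is approached as far as the arm can. A call with a gripper value outside its range is refused whole. The fingers move at their own pace and stop on an object; "squeeze" is the grip in N (left out, the last holds). Time passes only in rows, so rows that repeat a pose let the fingers close. It gives the time, the measured TCP pose, the force, the opening and the grip force at its end, in the units of the state.
- env.observe(): the state, without advancing time (a new reading comes with each control period).
- env.get_image(name): name is "side" or "top" or "wrist"; returns a dict with "color" (480x640x3 uint8, red, green, blue), "fov_y" (degrees; the focal length in pixels is half the picture's height over the tangent of half this angle, whatever the lens; pixels are square), "cx", "cy" (the principal point, pixels), "R" (3x3) and "t" (3): a world point X has camera coordinates R X + t. Camera axes: x right, y down, z forward; pixel columns grow to the right and rows downward; lengths in m; the calibration is good to about 2 mm. A picture is of the moment at which its call begins. There is no depth.
- env.close_job(): hands the job in; it is judged then, once.
Trained networks look in a picture, given as the dict that the camera call returned (one of the last four; its "shot" number tells which), for a name from the list of things; names that differ only in an ending like _2 or _b are one class to them, and where a whole thing is asked for, a point or a joint stands for the part that bears it (a point fixed in the world has none). Each returns a list of dicts, best first, with "conf" (0 to 1); they miss things now and then, are a little off and sometimes report something else, mostly with a low value. They report only what shows in the picture. A call takes as long as a camera call.
- env.outline_of(target, picture): "mask" (480x640 bool, what is visible of it) and "bbox" ([centre column, centre row, width, height] in pixels, round what is visible of it).
- env.tip_of(target, picture): "pixel" ([column, row] in pixels: a listed point, or the origin of a listed thing).
The state is a dict: "time_s": time; "q": joint angles; "qvel": joint speeds; "joint_efforts": joint torques, N m; "position": TCP position; "tool_rot": TCP orientation; "ft_force": force on the tool from outside, world axes, zero at the start; "wrist_torque": the same for the moment, N m; "grip_width": finger opening in m; "gripper_force": force on a finger pad.
Only numpy, scipy, OpenCV 4.12 (cv2) and the standard library are available. Lean on these libraries where they do the work, as an engineer would, in place of code of your own. Each camera call takes 0.05 s, during which the arm holds its last target. There are 200 camera calls.

## Working session

There is one attempt and no reset: what is moved stays moved. The work goes in short steps, Python scripts to look and compute and a tool call to move; the robot and the scene stay as the last step left them, time stands still between calls to the robot, and variables do not carry over. Pictures are saved under pics/ and viewed, at most 14 in all, crops included, and the job is handed in when it is done.

Besides the shell and the picture viewer there is one more tool, called after ">>>" by a JSON object that holds its "op" and its "data". move_arm: Moves the arm, as the interface text tells. Its arguments: {"type":"object","properties":{"plan":{"type":"array"},"squeeze":{"type":"number"}},"required":["plan"]}

```bash
ls; mkdir -p pics
cat > h.py <<'E'
import numpy as np, cv2
from rig import env
def K(p):
    f=240/np.tan(np.radians(p["fov_y"])/2); return f,p["cx"],p["cy"]
def ray(p,px,z):
    f,cx,cy=K(p);R=np.array(p["R"]);t=np.array(p["t"])
    d=R.T@np.array([(px[0]-cx)/f,(px[1]-cy)/f,1]);c=-R.T@t
    return c+d*(z-c[2])/d[2]
def save(p,n,crop=None):
    cv2.imwrite("pics/"+n,p["color"][:,:,::-1])
def topface(p,mask,z):
    # project mask contour onto plane z, min area rect
    c=max(cv2.findContours(mask.astype(np.uint8),cv2.RETR_EXTERNAL,cv2.CHAIN_APPROX_NONE)[0],key=cv2.contourArea)
    w=np.array([ray(p,q[0],z)[:2] for q in c])
    return cv2.minAreaRect((w*1000).astype(np.float32))
E
python3 - <<'E'
from h import *
for n in("top","side"):
    p=env.get_image(n);save(p,n+"1.png")
    print(n,p["fov_y"],p["cx"],p["cy"],"cam",(-np.array(p["R"]).T@np.array(p["t"])).round(3))
    for s in "maple_strip walnut_strip padauk_strip blue_scrap".split():
        o=env.outline_of(s,p)
        for x in o[:2]: print(s,round(x["conf"],2),np.round(x["bbox"]),topface(p,x["mask"],0.026))
    for s,z in (("glue_bottle",0),("nail_tin",0),("panel_clamp",0),("fixed_face",.035),("jaw_knob",.066),("maple_strip",0),("walnut_strip",0),("padauk_strip",0),("blue_scrap",0)):
        for x in env.tip_of(s,p)[:1]: print(s,round(x["conf"],2),np.round(x["pixel"]),ray(p,x["pixel"],z).round(3))
s=env.observe();print(s["position"],s["tool_rot"],s["time_s"])
E
```

```text
pics
top 42.54032431586839 315.63513042573487 239.22224352240156 cam [ 0.438 -0.036  1.681]
maple_strip 0.92 [283. 198.  74.  17.] ((682.6515502929688, 42.96626281738281), (198.6580810546875, 49.949806213378906), 88.97917175292969)
walnut_strip 0.65 [445. 284.  76.  14.] ((460.02203369140625, -394.77105712890625), (201.47450256347656, 24.065826416015625), 88.67314147949219)
walnut_strip 0.19 [285. 198.  74.  24.] ((680.8557739257812, 42.95098876953125), (199.8218994140625, 52.678714752197266), 87.64189147949219)
blue_scrap 0.58 [163. 267.  76.  23.] ((501.77069091796875, 368.33367919921875), (203.03836059570312, 20.964412689208984), 79.36945343017578)
glue_bottle 0.81 [463. 228.] [ 0.613 -0.447  0.   ]
fixed_face 0.73 [246. 263.] [0.51  0.143 0.035]
jaw_knob 0.66 [362. 265.] [ 0.506 -0.164  0.066]
maple_strip 0.61 [282. 198.] [0.691 0.05  0.   ]
walnut_strip 0.8 [444. 282.] [ 0.464 -0.395  0.   ]
padauk_strip 0.86 [369. 197.] [ 0.697 -0.188  0.   ]
blue_scrap 0.95 [161. 264.] [0.504 0.378 0.   ]
side 47.936298793047534 315.1622726674517 236.7443749368056 cam [ 0.035 -1.27   1.03 ]
ma
[... 507 characters left out ...]
.51632690429688, 21.08521270751953), 79.31390380859375)
glue_bottle 0.59 [382. 331.] [ 0.609 -0.442  0.   ]
nail_tin 0.67 [358. 312.] [ 0.583 -0.354  0.   ]
panel_clamp 0.8 [284. 247.] [ 0.508 -0.003  0.   ]
fixed_face 0.63 [265. 212.] [0.506 0.161 0.035]
jaw_knob 0.71 [309. 259.] [ 0.522 -0.162  0.066]
maple_strip 0.62 [328. 228.] [0.678 0.037 0.   ]
walnut_strip 0.72 [320. 334.] [ 0.455 -0.386  0.   ]
padauk_strip 0.62 [364. 269.] [ 0.687 -0.2    0.   ]
blue_scrap 0.74 [247. 192.] [0.507 0.361 0.   ]
[0.13116725 0.53412304 0.23133287] [[-9.71144785e-01  2.38490683e-01 -9.95198321e-06]
 [ 2.38490683e-01  9.71144785e-01  1.95133037e-05]
 [ 1.43185577e-05  1.65767879e-05 -1.00000000e+00]] 1.4
```

Run:
```python
import cv2
a=cv2.imread("pics/top1.png")[150:350,100:500]
cv2.imwrite("pics/top1c.png",cv2.resize(a,(800,400),interpolation=cv2.INTER_CUBIC))
```

```text
(no output)
```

View pics/top1c.png

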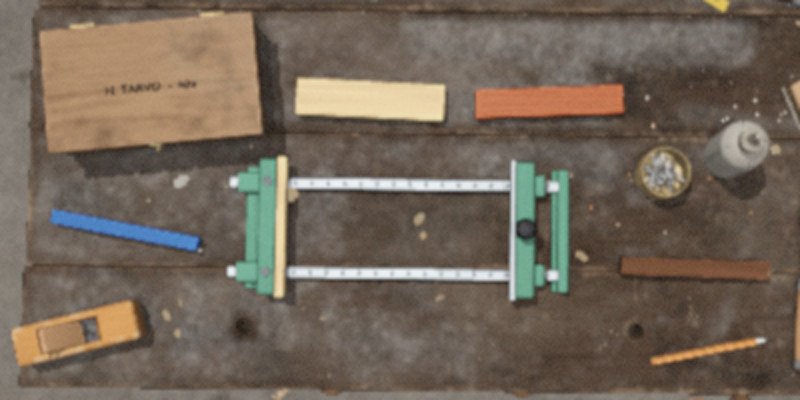

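View pics/side1.png

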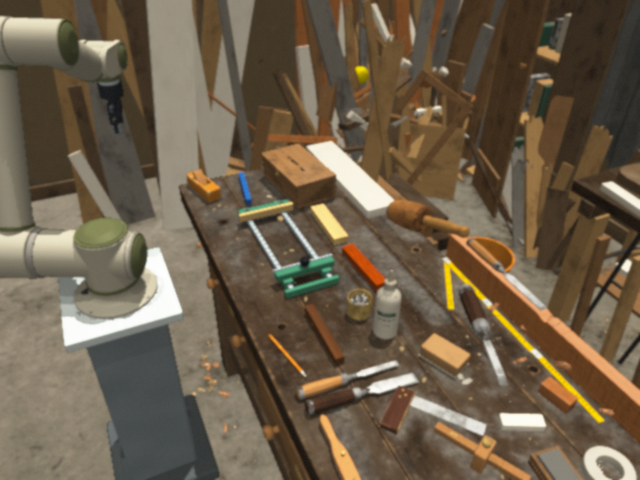

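Top view: fixed jaw at about (245,260), sliding jaw at (362,265). The strips lie along world y, so each one has to be turned about 90°. I'll go over the clamp for a closer look.

>>> {"op": "move_arm", "data": {"plan": [[0, 0, 8, -3.6, -3.2, -1, 1], [0, 0, 16, -7.2, -6.4, -2, 1], [0, 0, 24, -10.8, -9.6, -3, 1], [0, 0, 32, -14.4, -12.8, -4, 1], [0, 0, 40, -18, -16, -5, 1]]}}

```text
time_s: 1.9
position: [0.2684, 0.3342, 0.2819]
tool_rot: [[-0.586, 0.81, 0.001], [0.81, 0.586, 0.0], [-0.0, 0.001, -1.0]]
ft_force: [1.6, 0.7, 0.1]
grip_width: 0.0854
gripper_force: 0.0
```

```bash
cat >> h.py <<'E'
def to(x,y,z,yaw,s=None):
    "shift (cm, tool axes) and turn about tool z to reach world pose; yaw = angle of tool y from world x"
    s=s or env.observe();R=np.array(s["tool_rot"]);d=R.T@(np.array([x,y,z])-s["position"])*100
    cur=np.degrees(np.arctan2(R[1,1],R[0,1])); a=-(yaw-cur)
    print("to",(x,y,z,yaw),"turn",round((a+180)%360-180,1),"shift",d.round(2),"dist",round(np.linalg.norm(d),1),"cur",np.round(s["position"],4),round(cur,1))
E
python3 - <<'E'
from h import *
to(.507,0,.35,0)
E
```

```text
to (0.507, 0, 0.35, 0) turn 35.9 shift [-41.06  -0.26  -6.81] dist 41.6 cur [0.2684 0.3342 0.2819] 35.9
```

>>> {"op": "move_arm", "data": {"plan": [[0, 0, 7.2, -4.2, 0, -0.8, 1], [0, 0, 14.4, -8.4, 0, -1.6, 1], [0, 0, 21.6, -12.6, 0, -2.4, 1], [0, 0, 28.8, -16.8, 0, -3.2, 1], [0, 0, 35.9, -21, 0, -4, 1]]}}

```text
time_s: 2.4
position: [0.3925, 0.1648, 0.3219]
tool_rot: [[-0.0, 1.0, 0.001], [1.0, 0.0, 0.0], [0.0, 0.001, -1.0]]
ft_force: [0.1, 0.5, -0.2]
grip_width: 0.0853
gripper_force: 0.0
```

>>> {"op": "move_arm", "data": {"plan": [[0, 0, 0, -4, 2.9, -0.7, 1], [0, 0, 0, -8, 5.8, -1.4, 1], [0, 0, 0, -12, 8.7, -2.1, 1], [0, 0, 0, -16.4, 11.6, -2.8, 1], [0, 0, 0, -16.4, 11.6, -2.8, 1]]}}

```text
time_s: 2.9
position: [0.511, -0.0013, 0.3487]
tool_rot: [[-0.0, 1.0, -0.0], [1.0, 0.0, -0.001], [-0.001, -0.0, -1.0]]
ft_force: [-0.9, 0.7, -0.7]
grip_width: 0.0853
gripper_force: 0.0
```

Run:
```python
from h import *
p=env.get_image("wrist");save(p,"w1.png")
print(p["fov_y"],(-np.array(p["R"]).T@np.array(p["t"])).round(3),np.array(p["R"]).round(2).tolist())
for s,z in (("panel_clamp",0),("fixed_face",.035),("jaw_knob",.066)):
    for x in env.tip_of(s,p)[:1]: print(s,round(x["conf"],2),np.round(x["pixel"]),ray(p,x["pixel"],z).round(3))
for c in ((0,0),(639,0),(0,479),(639,479)): print(ray(p,c,0).round(2))
for s in "maple_strip walnut_strip padauk_strip blue_scrap".split():
    for x in env.outline_of(s,p)[:1]: print(s,round(x["conf"],2),np.round(x["bbox"]),topface(p,x["mask"],0.026))
to(.682,.043,.15,0)
```

```text
70.9463357260304 [0.51  0.066 0.492] [[1.0, -0.0, -0.0], [-0.0, -0.96, 0.26], [-0.0, -0.26, -0.96]]
fixed_face 0.66 [323.  71.] [0.508 0.151 0.035]
jaw_knob 0.93 [321. 313.] [ 0.505 -0.164  0.066]
[0.1  0.24 0.  ]
[0.91 0.24 0.  ]
[-0.1  -0.55  0.  ]
[ 1.1  -0.55  0.  ]
maple_strip 0.77 [452. 157.  65. 153.] ((678.1799926757812, 43.12425231933594), (199.6880645751953, 57.5949821472168), 87.90868377685547)
walnut_strip 0.74 [296. 375.  15.  18.] ((461.89697265625, -295.341552734375), (33.849334716796875, 23.764266967773438), 85.48837280273438)
padauk_strip 0.73 [451. 154.  64. 153.] ((678.0618896484375, 42.81045913696289), (200.79396057128906, 56.36404800415039), 87.4341812133789)
blue_scrap 0.49 [433. 316.  33. 120.] ((677.3635864257812, -195.3037109375), (45.31332778930664, 208.7619171142578), 1.8251221179962158)
to (0.682, 0.043, 0.15, 0) turn 0.4 shift [ 3.78 17.4  19.97] dist 26.8 cur [0.5082 0.004  0.3496] 0.4
```

View pics/w1.png

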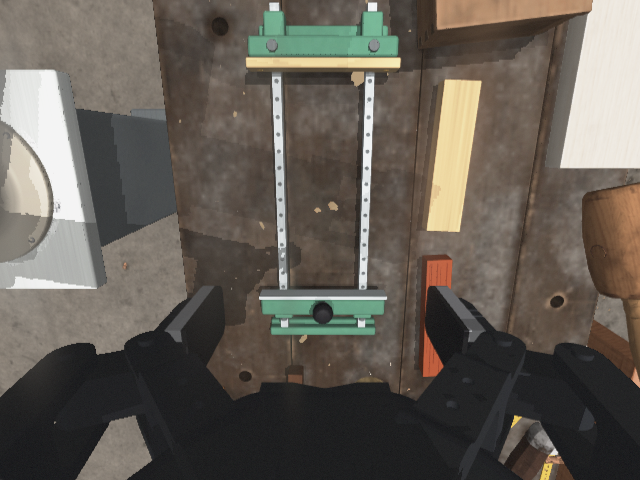

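Run:
```python
from h import *
p=env.get_image("wrist")
for n,c,z in (("Lt",(277,80),.022),("Lb",(283.5,285),.022),("Rt",(370,80),.022),("Rb",(363.5,285),.022),("faceL",(248,71),.049),("faceR",(400,71),.049),("slideL",(261,291),.049),("slideR",(386,291),.049),("mapTL",(446,80),.026),("mapTR",(480,82),.026),("mapBR",(459,231),.026),("padTR",(451,256),.026)):
    print(n,ray(p,c,z).round(4))
to(.682,.043,.12,0)
```

```text
Lt [0.4448 0.1482 0.022 ]
Lb [ 0.4458 -0.1371  0.022 ]
Rt [0.5646 0.1489 0.022 ]
Rb [ 0.5666 -0.1364  0.022 ]
faceL [0.4137 0.1536 0.049 ]
faceR [0.597  0.1547 0.049 ]
slideL [ 0.4168 -0.1346  0.049 ]
slideR [ 0.5957 -0.1335  0.049 ]
mapTL [0.6611 0.1489 0.026 ]
mapTR [0.7048 0.1468 0.026 ]
mapBR [ 0.6998 -0.0502  0.026 ]
padTR [ 0.6923 -0.088   0.026 ]
to (0.682, 0.043, 0.12, 0) turn 0.4 shift [ 3.8  17.39 22.97] dist 29.1 cur [0.5083 0.0038 0.3496] 0.4
```

>>> {"op": "move_arm", "data": {"plan": [[0, 0, 0.5, 0.8, 3.4, 2.4, 1], [0, 0, 1, 1.6, 7, 4.8, 1], [0, 0, 1.5, 2.5, 10.6, 7.4, 1], [0, 0, 1.5, 3.3, 14, 9.8, 1], [0, 0, 1.5, 4.1, 17.4, 12, 1]]}}

```text
time_s: 3.85
position: [0.6835, 0.046, 0.228]
tool_rot: [[0.02, 1.0, -0.001], [1.0, -0.02, 0.0], [0.0, -0.001, -1.0]]
ft_force: [0.6, -0.1, 0.6]
grip_width: 0.0855
gripper_force: 0.0
```

>>> {"op": "move_arm", "data": {"plan": [[0, 0, 0, 0, 0, 4.5, 1], [0, 0, 0, 0, 0, 9, 1], [0, 0, 0, 0, 0, 13, 1], [0, 0, 0, 0, 0, 15, 1], [0, 0, 0, 0, 0, 15, 1]]}}

```text
time_s: 4.35
position: [0.6808, 0.0456, 0.076]
tool_rot: [[0.02, 1.0, -0.006], [1.0, -0.02, 0.001], [0.001, -0.006, -1.0]]
ft_force: [1.1, -0.7, -0.8]
grip_width: 0.0853
gripper_force: 0.0
```

Run:
```python
from h import *
p=env.get_image("wrist");save(p,"w2.png")
o=env.outline_of("maple_strip",p)[:1]
for x in o: print(x["conf"],topface(p,x["mask"],.026))
to(.682,.046,.006,-1.1)
```

```text
0.75 ((682.2001342773438, 47.54973220825195), (191.4855194091797, 48.69866943359375), 87.9080810546875)
to (0.682, 0.046, 0.006, -1.1) turn -0.1 shift [ 0.08 -0.1   7.44] dist 7.4 cur [0.6829 0.0452 0.0804] -1.2
```

View pics/w2.png

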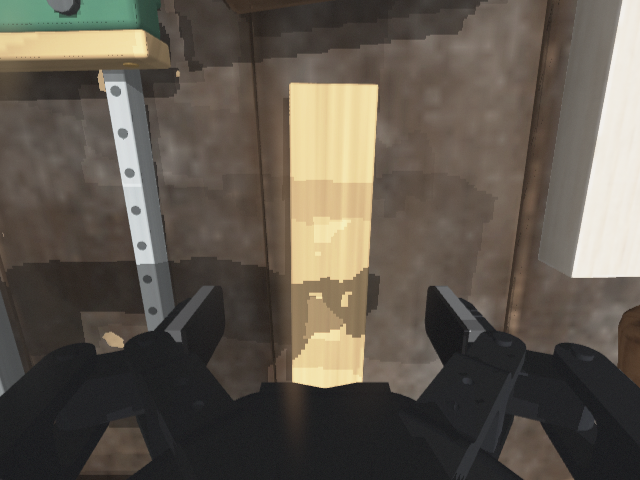

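Pale maple centred at column ~333, its far end at row 84, so its centre is y≈0.043. I'll descend, grip and lift.

>>> {"op": "move_arm", "data": {"plan": [[0, 0, 0, -0.2, -0.1, 2, 1], [0, 0, 0, -0.2, -0.1, 4, 1], [0, 0, 0, -0.2, -0.1, 6, 1], [0, 0, 0, -0.2, -0.1, 7.4, 1], [0, 0, 0, -0.2, -0.1, 7.4, 1]]}}

```text
time_s: 4.95
position: [0.6812, 0.043, 0.0049]
tool_rot: [[0.021, 1.0, -0.001], [1.0, -0.021, 0.0], [0.0, -0.001, -1.0]]
ft_force: [0.1, -0.6, 1.1]
grip_width: 0.0857
gripper_force: 0.0
```

>>> {"op": "move_arm", "data": {"plan": [[0, 0, 0, 0, 0, 0, -0.1], [0, 0, 0, 0, 0, 0, -0.1], [0, 0, 0, 0, 0, 0, -0.1], [0, 0, 0, 0, 0, 0, -0.1], [0, 0, 0, 0, 0, 0, -0.1]], "squeeze": 50}}

```text
time_s: 5.45
position: [0.6822, 0.0429, 0.0069]
tool_rot: [[0.021, 1.0, 0.003], [1.0, -0.021, -0.0], [-0.0, 0.003, -1.0]]
ft_force: [-1.3, 0.4, 5.9]
grip_width: 0.047
gripper_force: 53.4
```

>>> {"op": "move_arm", "data": {"plan": [[0, 0, 0, 0, 0, -1, -0.1], [0, 0, 0, 0, 0, -4, -0.1], [0, 0, 0, 0, 0, -8, -0.1], [0, 0, 0, 0, 0, -10, -0.1], [0, 0, 0, 0, 0, -10, -0.1]]}}

```text
time_s: 5.95
position: [0.6827, 0.0428, 0.1092]
tool_rot: [[0.021, 1.0, 0.006], [1.0, -0.021, -0.001], [-0.001, 0.006, -1.0]]
ft_force: [0.4, 0.1, -2.0]
grip_width: 0.047
gripper_force: 52.5
```

Run:
```python
from h import *
to(.5055,.100,.105,90)
```

```text
to (0.5055, 0.1, 0.105, 90) turn -91.2 shift [  5.35 -17.84   0.3 ] dist 18.6 cur [0.6827 0.0428 0.1092] -1.2
```

>>> {"op": "move_arm", "data": {"plan": [[0, 0, -8.4, 1.1, -3.6, 0, -0.1], [0, 0, -16.8, 2.2, -7.2, 0, -0.1], [0, 0, -25.2, 3.3, -10.8, 0, -0.1], [0, 0, -33.6, 4.3, -14.4, 0, -0.1], [0, 0, -42, 5.4, -17.8, 0, -0.1]]}}

```text
time_s: 6.45
position: [0.502, 0.1009, 0.104]
tool_rot: [[-0.658, 0.753, -0.003], [0.753, 0.658, 0.0], [0.002, -0.002, -1.0]]
ft_force: [-0.7, 1.2, -1.4]
grip_width: 0.0469
gripper_force: 52.7
```

>>> {"op": "move_arm", "data": {"plan": [[0, 0, -8.4, 0, 0, 0, -0.1], [0, 0, -16.8, 0, 0, 0, -0.1], [0, 0, -25.2, 0, 0, 0, -0.1], [0, 0, -33.6, 0, 0, 0, -0.1], [0, 0, -42, 0, 0, 0, -0.1]]}}

```text
time_s: 6.95
position: [0.5037, 0.1006, 0.1041]
tool_rot: [[-0.993, 0.119, -0.003], [0.119, 0.993, 0.0], [0.003, -0.0, -1.0]]
ft_force: [-0.7, 0.0, -1.9]
grip_width: 0.0466
gripper_force: 52.7
```

>>> {"op": "move_arm", "data": {"plan": [[0, 0, -5, 0, 0, 1, -0.1], [0, 0, -7.2, 0, 0, 2, -0.1], [0, 0, -7.2, 0, 0, 3, -0.1], [0, 0, -7.2, 0, 0, 4, -0.1], [0, 0, -7.2, 0, 0, 4, -0.1]]}}

```text
time_s: 7.45
position: [0.5036, 0.1006, 0.0636]
tool_rot: [[-1.0, 0.001, -0.003], [0.001, 1.0, 0.0], [0.003, 0.0, -1.0]]
ft_force: [-0.2, 0.4, -2.2]
grip_width: 0.0472
gripper_force: 52.6
```

Run:
```python
from h import *
p=env.get_image("wrist");save(p,"w3.png")
for n in ("maple_strip","padauk_strip"):
  for x in env.outline_of(n,p)[:1]: print(n,x["conf"],topface(p,x["mask"],.026 if n[0]=="p" else .08))
for x in env.tip_of("fixed_face",p)[:1]: print(x["conf"],ray(p,x["pixel"],.035))
to(.5055,.100,.030,90)
```

```text
maple_strip 0.88 ((471.35162353515625, 101.44217681884766), (49.37010192871094, 138.7438507080078), 89.32493591308594)
0.62 [0.50763386 0.15317373 0.035     ]
to (0.5055, 0.1, 0.03, 90) turn -0.0 shift [-0.06 -0.06  3.56] dist 3.6 cur [0.5048 0.1006 0.0656] 90.0
```

View pics/w3.png

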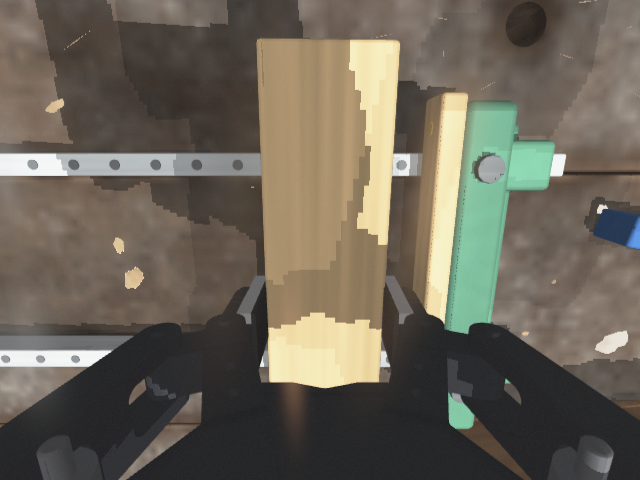

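>>> {"op": "move_arm", "data": {"plan": [[0, 0, 0, -0.2, -0.1, 1.2, -0.1], [0, 0, 0, -0.2, -0.1, 2.4, -0.1], [0, 0, 0, -0.2, -0.1, 3.2, -0.1], [0, 0, 0, -0.2, -0.1, 3.7, -0.1], [0, 0, 0, -0.2, -0.1, 3.7, -0.1]]}}

```text
time_s: 8.15
position: [0.5067, 0.0995, 0.0288]
tool_rot: [[-1.0, 0.0, 0.0], [0.0, 1.0, -0.0], [-0.0, -0.0, -1.0]]
ft_force: [-3.1, -1.5, 6.5]
grip_width: 0.0469
gripper_force: 53.8
```

>>> {"op": "move_arm", "data": {"plan": [[0, 0, 0, 0, 0, 0, 0.4], [0, 0, 0, 0, 0, 0, 0.4], [0, 0, 0, 0, 0, 0, 0.4], [0, 0, 0, 0, 0, -2, 0.4], [0, 0, 0, 0, 0, -5, 0.4]]}}

```text
time_s: 8.65
position: [0.5058, 0.0996, 0.0777]
tool_rot: [[-1.0, 0.0, -0.004], [0.0, 1.0, 0.0], [0.004, 0.0, -1.0]]
ft_force: [0.5, -0.5, 0.8]
grip_width: 0.0594
gripper_force: 0.0
```

>>> {"op": "move_arm", "data": {"plan": [[0, 0, 0, 0, 0, -4, 0.4], [0, 0, 0, 0, 0, -8, 0.4], [0, 0, 0, 0, -4, -10, 0.4], [0, 0, 8, 0, -8, -10, 0.4], [0, 0, 16, 0, -12, -10, 0.4]]}}

```text
time_s: 9.15
position: [0.5067, -0.0216, 0.1791]
tool_rot: [[-0.96, 0.28, 0.002], [0.28, 0.96, -0.001], [-0.002, 0.0, -1.0]]
ft_force: [0.5, 0.5, -0.5]
grip_width: 0.0598
gripper_force: 0.0
```

Run:
```python
from h import *
to(.46,-.395,.17,-1.3)
```

```text
to (0.46, -0.395, 0.17, -1.3) turn 75.0 shift [ -5.97 -37.16   0.92] dist 37.6 cur [ 0.5067 -0.0216  0.1791] 73.7
```

>>> {"op": "move_arm", "data": {"plan": [[0, 0, 8.4, -0.6, -4, 0, 0.5], [0, 0, 16.8, -1.2, -8, 0, 0.5], [0, 0, 25.2, -1.9, -12, 0, 0.5], [0, 0, 33.6, -2.5, -16, 0, 0.5], [0, 0, 42, -3.2, -19.8, 0, 0.5]]}}

```text
time_s: 9.65
position: [0.4823, -0.2213, 0.1783]
tool_rot: [[-0.525, 0.851, 0.0], [0.851, 0.525, -0.0], [-0.0, 0.0, -1.0]]
ft_force: [1.1, -0.1, 0.5]
grip_width: 0.064
gripper_force: 0.0
```

>>> {"op": "move_arm", "data": {"plan": [[0, 0, 8.4, -3, -2.4, 0.2, 0.5], [0, 0, 16.8, -6, -4.8, 0.4, 0.5], [0, 0, 25.2, -9, -7.2, 0.6, 0.5], [0, 0, 33, -12, -9.6, 0.8, 0.5], [0, 0, 33, -13.7, -11.1, 0.9, 0.5]]}}

```text
time_s: 10.15
position: [0.4606, -0.3972, 0.1688]
tool_rot: [[0.023, 1.0, -0.0], [1.0, -0.023, -0.0], [-0.0, -0.0, -1.0]]
ft_force: [0.7, 0.0, 0.7]
grip_width: 0.0642
gripper_force: 0.0
```

Run:
```python
from h import *
p=env.get_image("wrist");save(p,"w4.png")
for n in ("walnut_strip",):
  for x in env.outline_of(n,p)[:1]: print(n,x["conf"],topface(p,x["mask"],.026))
to(.46,-.395,.006,-1.3)
```

```text
walnut_strip 0.59 ((459.2180480957031, -396.60748291015625), (199.34304809570312, 24.48720359802246), 88.52108001708984)
to (0.46, -0.395, 0.006, -1.3) turn 0.1 shift [ 0.22 -0.04 16.25] dist 16.3 cur [ 0.4604 -0.3972  0.1685] -1.2
```

View pics/w4.png

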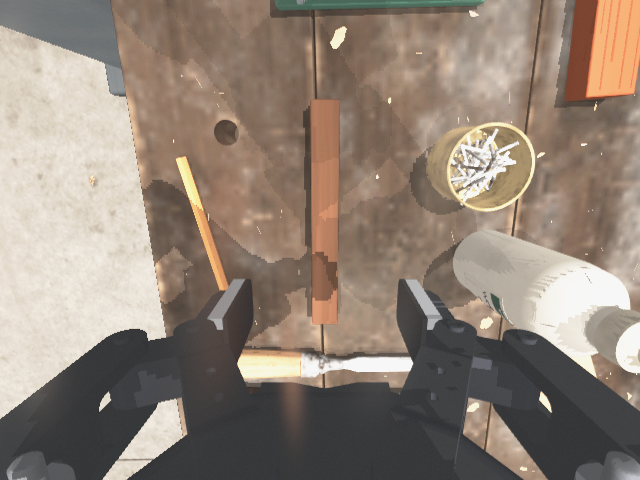

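>>> {"op": "move_arm", "data": {"plan": [[0, 0, 0, 0.1, -0.1, 4, 0.5], [0, 0, 0, 0.1, -0.1, 8, 0.5], [0, 0, 0, 0.1, -0.1, 12, 0.5], [0, 0, 0, 0.1, -0.1, 15, 0.5], [0, 0, 0, 0.1, -0.1, 16.3, 0.5]]}}

```text
time_s: 10.75
position: [0.4597, -0.3916, 0.0038]
tool_rot: [[0.017, 1.0, -0.003], [1.0, -0.017, 0.004], [0.004, -0.003, -1.0]]
ft_force: [-0.1, -0.5, 0.6]
grip_width: 0.0643
gripper_force: 0.0
```

>>> {"op": "move_arm", "data": {"plan": [[0, 0, 0, 0, 0, 0, -0.7], [0, 0, 0, 0, 0, 0, -0.7], [0, 0, 0, 0, 0, 0, -0.7], [0, 0, 0, 0, 0, 0, -0.7], [0, 0, 0, 0, 0, 0, -0.7]]}}

```text
time_s: 11.25
position: [0.4611, -0.3942, 0.0084]
tool_rot: [[0.017, 1.0, 0.002], [1.0, -0.017, -0.003], [-0.003, 0.002, -1.0]]
ft_force: [0.1, 1.3, 8.2]
grip_width: 0.0231
gripper_force: 50.3
```

>>> {"op": "move_arm", "data": {"plan": [[0, 0, 0, 0, 0, -2, -0.7], [0, 0, 0, 0, 0, -6, -0.7], [0, 0, 0, 0, 0, -10, -0.7], [0, 0, 0, 4, 0, -12, -0.7], [0, 0, 0, 8, 0, -12, -0.7]]}}

```text
time_s: 11.75
position: [0.4625, -0.3141, 0.1301]
tool_rot: [[0.019, 1.0, 0.005], [1.0, -0.019, -0.005], [-0.005, 0.005, -1.0]]
ft_force: [-0.1, 0.2, -0.4]
grip_width: 0.0229
gripper_force: 49.4
```

>>> {"op": "move_arm", "data": {"plan": [[0, 0, 0, 4, 0, 0, -0.7], [0, 0, 0, 8, 0, 0, -0.7], [0, 0, -8, 12, 0, 0, -0.7], [0, 0, -16, 16, 0, 0, -0.7], [0, 0, -24, 20, 0, 0, -0.7]]}}

```text
time_s: 12.25
position: [0.465, -0.1121, 0.1272]
tool_rot: [[-0.396, 0.918, 0.001], [0.918, 0.396, -0.001], [-0.001, 0.001, -1.0]]
ft_force: [-0.0, -0.7, -0.5]
grip_width: 0.0226
gripper_force: 49.4
```

Run:
```python
from h import *
to(.505,.034,.1,90)
```

```text
to (0.505, 0.034, 0.1, 90) turn -66.7 shift [11.84  9.45  2.71] dist 15.4 cur [ 0.465  -0.1121  0.1272] 23.3
```

>>> {"op": "move_arm", "data": {"plan": [[0, 0, -8.4, 2.4, 1.9, 0, -0.7], [0, 0, -16.8, 4.8, 3.8, 0, -0.7], [0, 0, -25.2, 7.2, 5.7, 0, -0.7], [0, 0, -33.6, 9.6, 7.6, 0, -0.7], [0, 0, -42, 11.8, 9.5, 0, -0.7]]}}

```text
time_s: 12.75
position: [0.5067, 0.0336, 0.1272]
tool_rot: [[-0.909, 0.417, 0.001], [0.417, 0.909, -0.0], [-0.001, 0.0, -1.0]]
ft_force: [0.3, 0.1, -0.5]
grip_width: 0.023
gripper_force: 49.4
```

>>> {"op": "move_arm", "data": {"plan": [[0, 0, -8.4, 0, 0, 1, -0.7], [0, 0, -16.8, 0, 0, 2, -0.7], [0, 0, -24.7, 0, 0, 3, -0.7], [0, 0, -24.7, 0, 0, 5, -0.7], [0, 0, -24.7, 0, 0, 5.5, -0.7]]}}

```text
time_s: 13.25
position: [0.5058, 0.0323, 0.0706]
tool_rot: [[-1.0, 0.005, -0.002], [0.005, 1.0, 0.0], [0.002, 0.0, -1.0]]
ft_force: [-0.4, 0.6, -0.7]
grip_width: 0.0228
gripper_force: 49.4
```

Run:
```python
from h import *
p=env.get_image("wrist");save(p,"w5.png")
for n,z in (("walnut_strip",.092),("maple_strip",.048)):
  for x in env.outline_of(n,p)[:1]: print(n,x["conf"],topface(p,x["mask"],z))
to(.504,.034,.0295,90)
```

```text
maple_strip 0.93 ((474.3618469238281, 97.52291870117188), (53.811279296875, 136.5598602294922), 89.55279541015625)
to (0.504, 0.034, 0.0295, 90) turn -0.3 shift [0.28 0.19 4.24] dist 4.3 cur [0.5067 0.0321 0.072 ] 89.7
```

View pics/w5.png

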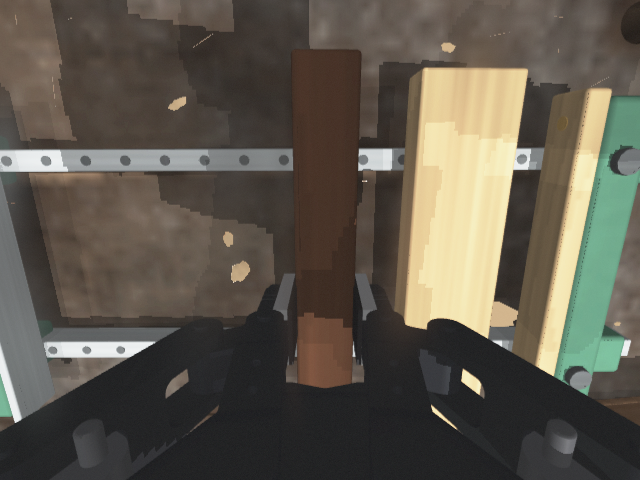

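>>> {"op": "move_arm", "data": {"plan": [[0, 0, -0.3, 0.2, 0.2, 1.2, -0.7], [0, 0, -0.3, 0.2, 0.2, 2.4, -0.7], [0, 0, -0.3, 0.2, 0.2, 3.4, -0.7], [0, 0, -0.3, 0.2, 0.2, 4.1, -0.7], [0, 0, -0.3, 0.2, 0.2, 4.2, -0.7]]}}

```text
time_s: 13.9
position: [0.5048, 0.0341, 0.03]
tool_rot: [[-1.0, 0.0, 0.001], [0.0, 1.0, -0.0], [-0.001, -0.0, -1.0]]
ft_force: [-5.4, 2.0, 15.7]
grip_width: 0.0226
gripper_force: 51.9
```

>>> {"op": "move_arm", "data": {"plan": [[0, 0, 0, 0, 0, 0, -0.2], [0, 0, 0, 0, 0, 0, -0.2], [0, 0, 0, 0, 0, 0, -0.2], [0, 0, 0, 0, 0, -2, -0.2], [0, 0, 0, 0, 0, -6, -0.2]]}}

```text
time_s: 14.4
position: [0.5032, 0.0343, 0.0881]
tool_rot: [[-1.0, 0.0, -0.006], [0.0, 1.0, 0.001], [0.006, 0.001, -1.0]]
ft_force: [-0.1, 0.7, 0.4]
grip_width: 0.0345
gripper_force: 0.0
```

>>> {"op": "move_arm", "data": {"plan": [[0, 0, 0, 0, 0, -5, 0.3], [0, 0, 8.4, -2, -3, -7, 0.6], [0, 0, 16.8, -5, -6, -7, 0.6], [0, 0, 25.2, -8, -9.5, -7, 0.6], [0, 0, 33.6, -10.5, -13.5, -7, 0.6]]}}

```text
time_s: 14.9
position: [0.6107, -0.1018, 0.1596]
tool_rot: [[-0.83, 0.558, 0.001], [0.558, 0.83, -0.0], [-0.001, 0.0, -1.0]]
ft_force: [0.1, 0.1, 0.6]
grip_width: 0.0683
gripper_force: 0.0
```

Run:
```python
from h import *
to(.68,-.198,.16,1.8)
```

```text
to (0.68, -0.198, 0.16, 1.8) turn 54.3 shift [-11.12  -4.13  -0.03] dist 11.9 cur [ 0.6107 -0.1018  0.1596] 56.1
```

>>> {"op": "move_arm", "data": {"plan": [[0, 0, 8.4, -2.5, -1, 0, 0.8], [0, 0, 16.8, -5, -2, 0, 0.8], [0, 0, 25.2, -7.5, -3, 0, 0.8], [0, 0, 33.6, -10, -4, 0, 0.8], [0, 0, 42, -11.1, -4.1, 0, 0.8]]}}

```text
time_s: 15.4
position: [0.6798, -0.1987, 0.1587]
tool_rot: [[-0.241, 0.97, -0.0], [0.97, 0.241, -0.0], [-0.0, -0.0, -1.0]]
ft_force: [0.2, -0.2, 0.3]
grip_width: 0.0768
gripper_force: 0.0
```

>>> {"op": "move_arm", "data": {"plan": [[0, 0, 8.4, 0, 0, 0, 0.8], [0, 0, 12.3, 0, 0, 0, 0.8], [0, 0, 12.3, 0, 0, 0, 0.8]]}}

```text
time_s: 15.7
position: [0.6793, -0.1964, 0.159]
tool_rot: [[-0.036, 0.999, -0.0], [0.999, 0.036, 0.0], [0.0, -0.0, -1.0]]
ft_force: [-0.0, 1.0, 0.6]
grip_width: 0.0773
gripper_force: 0.0
```

Run:
```python
from h import *
p=env.get_image("wrist");save(p,"w6.png")
for n in ("padauk_strip",):
  for x in env.outline_of(n,p)[:2]: print(n,x["conf"],x["bbox"],topface(p,x["mask"],.026))
to(.68,-.198,.009,1.8)
```

```text
padauk_strip 0.9 [329.1, 216.6, 50.4, 230.9] ((682.26953125, -199.61585998535156), (39.179317474365234, 199.0371551513672), 2.719130277633667)
padauk_strip 0.62 [115.8, 188.7, 231.7, 65.5] ((504.07086181640625, -172.68580627441406), (51.59659957885742, 188.55404663085938), 89.65079498291016)
to (0.68, -0.198, 0.009, 1.8) turn 0.4 shift [-0.17  0.07 15.02] dist 15.0 cur [ 0.6792 -0.1963  0.1592] 2.2
```

View pics/w6.png

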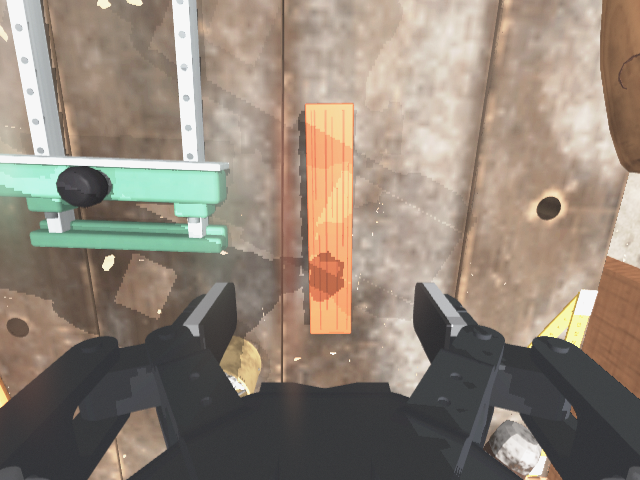

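>>> {"op": "move_arm", "data": {"plan": [[0, 0, -0.5, -0.3, 0.3, 4, 0.8], [0, 0, -0.5, -0.3, 0.3, 8, 0.8], [0, 0, -0.5, -0.3, 0.3, 11, 0.8], [0, 0, -0.5, -0.3, 0.3, 14, 0.8], [0, 0, -0.5, -0.3, 0.3, 15, 0.8]]}}

```text
time_s: 16.3
position: [0.681, -0.1985, 0.006]
tool_rot: [[-0.047, 0.999, -0.005], [0.999, 0.047, 0.002], [0.003, -0.005, -1.0]]
ft_force: [-0.1, 0.8, -0.3]
grip_width: 0.0766
gripper_force: 0.0
```

>>> {"op": "move_arm", "data": {"plan": [[0, 0, 0, 0, 0, 0, -0.4], [0, 0, 0, 0, 0, 0, -0.4], [0, 0, 0, 0, 0, 0, -0.4], [0, 0, 0, 0, 0, 0, -0.4], [0, 0, 0, 0, 0, 0, -0.4]]}}

```text
time_s: 16.8
position: [0.6834, -0.1997, 0.0117]
tool_rot: [[-0.046, 0.999, 0.004], [0.999, 0.046, -0.002], [-0.002, 0.003, -1.0]]
ft_force: [-0.2, 0.7, 5.7]
grip_width: 0.0367
gripper_force: 52.0
```

>>> {"op": "move_arm", "data": {"plan": [[0, 0, 0, 0, 0, -2, -0.4], [0, 0, 0, 0, 0, -6, -0.4], [0, 0, 0, 0, 0, -10, -0.4], [0, 0, 0, 4, 0, -12, -0.4], [0, 0, 0, 8, 0, -12, -0.4]]}}

```text
time_s: 17.3
position: [0.6799, -0.1197, 0.1339]
tool_rot: [[-0.044, 0.999, 0.007], [0.999, 0.044, -0.003], [-0.003, 0.007, -1.0]]
ft_force: [0.9, 0.8, -1.4]
grip_width: 0.0368
gripper_force: 51.2
```

Run:
```python
from h import *
to(.505,-.027,.12,90)
```

```text
to (0.505, -0.027, 0.12, 90) turn -87.5 shift [ 10.03 -17.08   1.24] dist 19.8 cur [ 0.6799 -0.1197  0.1339] 2.5
```

>>> {"op": "move_arm", "data": {"plan": [[0, 0, -8.4, 2, -3.4, 0, -0.4], [0, 0, -16.8, 4, -6.8, 0, -0.4], [0, 0, -25.2, 6, -10.2, 0, -0.4], [0, 0, -33.6, 8, -13.6, 0, -0.4], [0, 0, -42, 10, -17.1, 0, -0.4]]}}

```text
time_s: 17.8
position: [0.5019, -0.0265, 0.1299]
tool_rot: [[-0.707, 0.708, 0.001], [0.708, 0.707, -0.0], [-0.001, 0.001, -1.0]]
ft_force: [-0.4, 0.3, -1.1]
grip_width: 0.0365
gripper_force: 51.2
```

>>> {"op": "move_arm", "data": {"plan": [[0, 0, -8.4, 0, 0, 0.5, -0.4], [0, 0, -16.8, 0, 0, 1, -0.4], [0, 0, -25.2, 0, 0, 2, -0.4], [0, 0, -33.6, 0, 0, 3.5, -0.4], [0, 0, -42, 0, 0, 5, -0.4]]}}

```text
time_s: 18.3
position: [0.5036, -0.0272, 0.0796]
tool_rot: [[-0.999, 0.053, 0.002], [0.053, 0.999, -0.0], [-0.002, -0.0, -1.0]]
ft_force: [0.9, -0.5, -1.7]
grip_width: 0.0369
gripper_force: 51.2
```

>>> {"op": "move_arm", "data": {"plan": [[0, 0, -3.5, 0, 0, 0.5, -0.4], [0, 0, -3.5, 0, 0, 0.5, -0.4]]}}

```text
time_s: 18.5
position: [0.5031, -0.0272, 0.0741]
tool_rot: [[-1.0, -0.002, -0.001], [-0.002, 1.0, 0.0], [0.001, 0.0, -1.0]]
ft_force: [0.7, -0.3, -1.2]
grip_width: 0.0367
gripper_force: 51.2
```

Run:
```python
from h import *
p=env.get_image("wrist");save(p,"w7.png")
for n,z in (("padauk_strip",.096),("walnut_strip",.048),("maple_strip",.048)):
  for x in env.outline_of(n,p)[:1]: print(n,x["conf"],topface(p,x["mask"],z))
to(.505,-.027,.0335,90)
```

```text
padauk_strip 0.65 ((470.3629150390625, -26.583423614501953), (130.757080078125, 35.861366271972656), 0.09461705386638641)
walnut_strip 0.97 ((472.2519226074219, 31.174720764160156), (30.368947982788086, 131.4074249267578), 89.82521057128906)
maple_strip 0.82 ((488.64019775390625, 93.43699645996094), (61.62942123413086, 165.49688720703125), 89.18212127685547)
to (0.505, -0.027, 0.0335, 90) turn 0.0 shift [-0.12  0.03  4.15] dist 4.2 cur [ 0.5037 -0.0273  0.075 ] 90.0
```

View pics/w7.png

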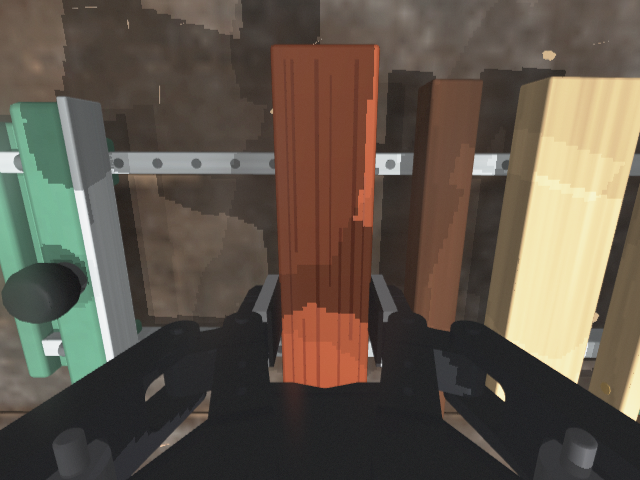

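>>> {"op": "move_arm", "data": {"plan": [[0, 0, 0, -0.1, 0, 1.2, -0.4], [0, 0, 0, -0.1, 0, 2.4, -0.4], [0, 0, 0, -0.1, 0, 3.4, -0.4], [0, 0, 0, -0.1, 0, 4.1, -0.4], [0, 0, 0, -0.1, 0, 4.1, -0.4]]}}

```text
time_s: 19.2
position: [0.5045, -0.0272, 0.0332]
tool_rot: [[-1.0, -0.002, 0.0], [-0.002, 1.0, -0.0], [-0.0, -0.0, -1.0]]
ft_force: [-0.3, 0.1, -0.5]
grip_width: 0.0367
gripper_force: 52.7
```

>>> {"op": "move_arm", "data": {"plan": [[0, 0, 0, 0, 0, 0, 0.1], [0, 0, 0, 0, 0, 0, 0.1], [0, 0, 0, 0, 0, 0, 0.1], [0, 0, 0, 0, 0, -2, 0.1], [0, 0, 0, 0, 0, -6, 0.1]]}}

```text
time_s: 19.7
position: [0.5031, -0.0269, 0.092]
tool_rot: [[-1.0, -0.002, -0.005], [-0.002, 1.0, 0.002], [0.005, 0.002, -1.0]]
ft_force: [0.2, -0.4, 0.0]
grip_width: 0.0471
gripper_force: 0.0
```

>>> {"op": "move_arm", "data": {"plan": [[0, 0, 0, 0, 0, -5, 0.3], [0, 0, 8.4, 0, 4, -7, 0.5], [0, 0, 16.8, 0, 8, -7, 0.5], [0, 0, 25.2, 0, 12, -7, 0.5], [0, 0, 33.6, 0, 16, -7, 0.5]]}}

```text
time_s: 20.2
position: [0.5041, 0.1315, 0.1636]
tool_rot: [[-0.842, 0.54, 0.001], [0.54, 0.842, 0.0], [-0.001, 0.0, -1.0]]
ft_force: [0.7, -0.1, -1.0]
grip_width: 0.0642
gripper_force: 0.0
```

Run:
```python
from h import *
to(.502,.368,.16,-10.6)
```

```text
to (0.502, 0.368, 0.16, -10.6) turn 67.9 shift [12.95 19.79  0.36] dist 23.7 cur [0.5041 0.1315 0.1636] 57.3
```

>>> {"op": "move_arm", "data": {"plan": [[0, 0, 8.4, 2.6, 4, 0, 0.5], [0, 0, 16.8, 5.2, 8, 0, 0.5], [0, 0, 25.2, 7.8, 12, 0, 0.5], [0, 0, 33.6, 10.4, 16, 0, 0.5], [0, 0, 42, 13, 19.8, 0.3, 0.5]]}}

```text
time_s: 20.7
position: [0.5005, 0.3616, 0.161]
tool_rot: [[-0.302, 0.953, 0.001], [0.953, 0.302, 0.0], [-0.0, 0.001, -1.0]]
ft_force: [1.3, -1.2, 0.7]
grip_width: 0.0644
gripper_force: 0.0
```

>>> {"op": "move_arm", "data": {"plan": [[0, 0, 8.4, 0, 0, 0, 0.5], [0, 0, 16.8, 0, 0, 0, 0.5], [0, 0, 25.9, 0, 0, 0, 0.5], [0, 0, 25.9, 0, 0, 0, 0.5], [0, 0, 25.9, 0, 0, 0, 0.5]]}}

```text
time_s: 21.2
position: [0.5007, 0.3596, 0.1607]
tool_rot: [[0.135, 0.991, -0.0], [0.991, -0.135, -0.0], [-0.0, -0.0, -1.0]]
ft_force: [-0.2, -0.2, 0.9]
grip_width: 0.0638
gripper_force: 0.0
```

Run:
```python
from h import *
p=env.get_image("wrist");save(p,"w8.png")
for n in ("blue_scrap",):
  for x in env.outline_of(n,p)[:2]: print(n,x["conf"],x["bbox"],topface(p,x["mask"],.026))
to(.502,.368,.009,-10.6)
```

```text
blue_scrap 0.63 [326.5, 201.0, 30.7, 234.3] ((501.1278076171875, 370.20989990234375), (197.724853515625, 17.866331100463867), 79.6901626586914)
to (0.502, 0.368, 0.009, -10.6) turn 2.8 shift [ 0.85  0.02 15.17] dist 15.2 cur [0.5007 0.3596 0.1607] -7.8
```

View pics/w8.png

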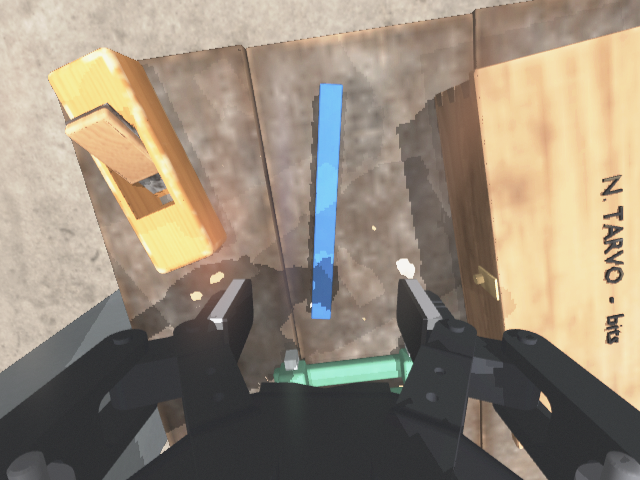

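>>> {"op": "move_arm", "data": {"plan": [[0, 0, 2.5, 1, -0.1, 4, 0.5], [0, 0, 2.5, 1, -0.1, 8, 0.5], [0, 0, 2.5, 1, -0.1, 11, 0.5], [0, 0, 2.5, 1, -0.1, 14, 0.5], [0, 0, 2.5, 1, -0.1, 15.2, 0.5]]}}

```text
time_s: 21.8
position: [0.5, 0.3691, 0.0061]
tool_rot: [[0.18, 0.984, -0.004], [0.984, -0.18, -0.002], [-0.002, -0.003, -1.0]]
ft_force: [-0.2, -0.5, 0.5]
grip_width: 0.064
gripper_force: 0.0
```

>>> {"op": "move_arm", "data": {"plan": [[0, 0, 0, 0, 0, 0, -0.85], [0, 0, 0, 0, 0, 0, -0.85], [0, 0, 0, 0, 0, 0, -0.85], [0, 0, 0, 0, 0, 0, -0.85], [0, 0, 0, 0, 0, 0, -0.85]]}}

```text
time_s: 22.3
position: [0.5019, 0.3702, 0.0106]
tool_rot: [[0.181, 0.983, 0.003], [0.983, -0.181, 0.001], [0.002, 0.003, -1.0]]
ft_force: [0.1, -0.3, 6.8]
grip_width: 0.0169
gripper_force: 50.3
```

>>> {"op": "move_arm", "data": {"plan": [[0, 0, 0, 0, 0, -2, -0.85], [0, 0, 0, 0, 0, -6, -0.85], [0, 0, 0, 0, 0, -10, -0.85], [0, 0, 0, -4, 0, -12, -0.85], [0, 0, 0, -8, 0, -12, -0.85]]}}

```text
time_s: 22.8
position: [0.4875, 0.2911, 0.1324]
tool_rot: [[0.179, 0.984, 0.007], [0.984, -0.179, 0.002], [0.004, 0.007, -1.0]]
ft_force: [1.3, 0.1, -0.4]
grip_width: 0.0169
gripper_force: 49.4
```

Run:
```python
from h import *
to(.505,-.085,.12,90)
```

```text
to (0.505, -0.085, 0.12, 90) turn -100.3 shift [-36.69   8.46   1.17] dist 37.7 cur [0.4875 0.2911 0.1324] -10.3
```

>>> {"op": "move_arm", "data": {"plan": [[0, 0, -8.4, -3.7, 0.9, 0, -0.85], [0, 0, -16.8, -7.4, 1.7, 0, -0.85], [0, 0, -25.2, -11, 2.5, 0, -0.85], [0, 0, -33.6, -14.7, 3.4, 0, -0.85], [0, 0, -42, -18.4, 4.2, 0, -0.85]]}}

```text
time_s: 23.3
position: [0.4945, 0.1019, 0.1294]
tool_rot: [[-0.526, 0.851, 0.001], [0.851, 0.526, -0.0], [-0.001, 0.001, -1.0]]
ft_force: [2.1, 0.8, -1.2]
grip_width: 0.0168
gripper_force: 49.4
```

>>> {"op": "move_arm", "data": {"plan": [[0, 0, -8.4, -3.3, -1.8, 0, -0.85], [0, 0, -16.8, -6.6, -3.6, 0, -0.85], [0, 0, -25.2, -9.9, -5.4, 0, -0.85], [0, 0, -33.6, -13.2, -7.3, 0, -0.85], [0, 0, -42, -16.4, -9.1, 0, -0.85]]}}

```text
time_s: 23.8
position: [0.502, -0.0854, 0.1294]
tool_rot: [[-0.959, 0.284, 0.001], [0.284, 0.959, -0.0], [-0.001, -0.0, -1.0]]
ft_force: [-0.2, 0.6, -0.6]
grip_width: 0.0165
gripper_force: 49.4
```

>>> {"op": "move_arm", "data": {"plan": [[0, 0, -8.4, 0, 0, 1, -0.85], [0, 0, -16.3, 0, 0, 2, -0.85], [0, 0, -16.3, 0, 0, 3.5, -0.85], [0, 0, -16.3, 0, 0, 5, -0.85], [0, 0, -16.3, 0, 0, 5, -0.85]]}}

```text
time_s: 24.3
position: [0.5013, -0.0836, 0.0779]
tool_rot: [[-1.0, 0.009, -0.002], [0.009, 1.0, 0.001], [0.002, 0.001, -1.0]]
ft_force: [-0.2, 0.2, -0.2]
grip_width: 0.0171
gripper_force: 49.4
```

Run:
```python
from h import *
p=env.get_image("wrist");save(p,"w9.png")
for n,z in (("blue_scrap",.098),("padauk_strip",.048),("walnut_strip",.048),("maple_strip",.048)):
  for x in env.outline_of(n,p)[:1]: print(n,x["conf"],topface(p,x["mask"],z))
to(.505,-.085,.0325,90)
```

```text
blue_scrap 0.78 ((468.7010498046875, -82.6982192993164), (17.760906219482422, 133.15350341796875), 89.43170928955078)
padauk_strip 0.96 ((470.392822265625, -29.0456485748291), (42.85009002685547, 133.2405242919922), 89.78734588623047)
walnut_strip 0.8 ((486.39630126953125, 27.916336059570312), (36.779197692871094, 158.9839324951172), 89.80022430419922)
maple_strip 0.82 ((512.2994995117188, 66.56411743164062), (203.99827575683594, 48.66714096069336), 13.095947265625)
to (0.505, -0.085, 0.0325, 90) turn -0.5 shift [-0.25 -0.1   4.72] dist 4.7 cur [ 0.5025 -0.0839  0.0797] 89.5
```

View pics/w9.png

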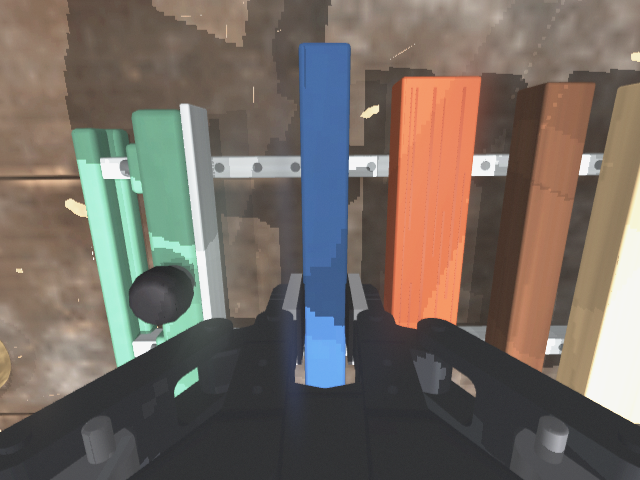

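>>> {"op": "move_arm", "data": {"plan": [[0, 0, -0.5, -0.3, -0.1, 1.2, -0.85], [0, 0, -0.5, -0.3, -0.1, 2.4, -0.85], [0, 0, -0.5, -0.3, -0.1, 3.6, -0.85], [0, 0, -0.5, -0.3, -0.1, 4.5, -0.85], [0, 0, -0.5, -0.3, -0.1, 4.7, -0.85]]}}

```text
time_s: 25.05
position: [0.5051, -0.0848, 0.0321]
tool_rot: [[-1.0, 0.0, -0.0], [0.0, 1.0, -0.0], [0.0, -0.0, -1.0]]
ft_force: [-9.6, 2.1, 31.7]
grip_width: 0.0167
gripper_force: 54.1
```

>>> {"op": "move_arm", "data": {"plan": [[0, 0, 0, 0, 0, 0, -0.35], [0, 0, 0, 0, 0, 0, -0.35], [0, 0, 0, 0, 0, 0, -0.35], [0, 0, 0, 0, 0, -2, -0.35], [0, 0, 0, 0, 0, -6, -0.35]]}}

```text
time_s: 25.55
position: [0.5038, -0.0844, 0.0903]
tool_rot: [[-1.0, 0.001, -0.005], [0.001, 1.0, 0.002], [0.005, 0.002, -1.0]]
ft_force: [0.1, -0.7, 0.9]
grip_width: 0.0278
gripper_force: 0.0
```

>>> {"op": "move_arm", "data": {"plan": [[0, 0, 0, 0, 0, -4, 0.2], [0, 0, 0, 0, 0, -8, 0.2], [0, 0, 0, 0, -3.5, -9, 0.2], [0, 0, 0, 0, -7, -9, 0.2], [0, 0, 0, 0, -7, -9, 0.2]]}}

```text
time_s: 26.05
position: [0.5052, -0.1581, 0.1819]
tool_rot: [[-1.0, 0.004, 0.001], [0.004, 1.0, -0.001], [-0.001, -0.001, -1.0]]
ft_force: [-0.9, 0.4, -0.2]
grip_width: 0.0509
gripper_force: 0.0
```

Run:
```python
from h import *
p=env.get_image("wrist");save(p,"w10.png")
for n,z in (("blue_scrap",.048),("padauk_strip",.048),("walnut_strip",.048),("maple_strip",.048)):
  for x in env.outline_of(n,p)[:1]: print(n,x["conf"],topface(p,x["mask"],z))
for n,z in (("jaw_knob",.066),("fixed_face",.035)):
  for x in env.tip_of(n,p)[:1]: print(n,x["conf"],x["pixel"],ray(p,x["pixel"],z).round(4))
to(.505,-.16,.056,90)
p=env.get_image("top")
for n,z in (("blue_scrap",.048),("padauk_strip",.048),("walnut_strip",.048),("maple_strip",.048)):
  for x in env.outline_of(n,p)[:1]: print("top",n,x["conf"],topface(p,x["mask"],z))
```

```text
blue_scrap 0.98 ((483.6318664550781, -86.91014099121094), (23.676612854003906, 158.71409606933594), 89.9117431640625)
padauk_strip 0.6 ((503.52679443359375, -31.421585083007812), (46.60293197631836, 199.36988830566406), 89.97655487060547)
maple_strip 0.8 ((505.6641540527344, 90.05986785888672), (67.6952896118164, 198.0517120361328), 89.49284362792969)
jaw_knob 0.6 [312.4, 232.8] [ 0.5069 -0.1675  0.066 ]
to (0.505, -0.16, 0.056, 90) turn 0.0 shift [ 0.   -0.61 12.56] dist 12.6 cur [ 0.505  -0.154   0.1816] 90.0
top blue_scrap 0.78 ((547.3493041992188, -83.68143463134766), (109.1094970703125, 15.965810775756836), 0.5447031259536743)
top walnut_strip 0.59 ((507.84405517578125, 33.879859924316406), (196.07550048828125, 23.84174346923828), 0.829861581325531)
top maple_strip 0.73 ((504.7783203125, 99.2725830078125), (52.64535903930664, 201.38819885253906), 89.75975799560547)
```

View pics/w10.png

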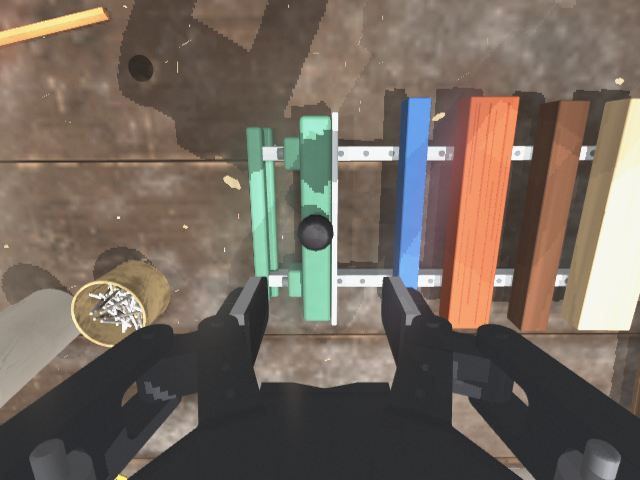

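>>> {"op": "move_arm", "data": {"plan": [[0, 0, 0, 0, -0.8, 4, 0.2], [0, 0, 0, 0, -0.8, 7, 0.2], [0, 0, 0, 0, -0.8, 9.5, 0.2], [0, 0, 0, 0, -0.8, 11.5, 0.2], [0, 0, 0, 0, -0.8, 12.4, 0.2]]}}

```text
time_s: 27.15
position: [0.5044, -0.1625, 0.0561]
tool_rot: [[-1.0, 0.001, -0.002], [0.001, 1.0, 0.001], [0.002, 0.001, -1.0]]
ft_force: [-0.1, -0.7, 0.9]
grip_width: 0.0512
gripper_force: 0.0
```

>>> {"op": "move_arm", "data": {"plan": [[0, 0, 0, 0, 0, 0, -0.5], [0, 0, 0, 0, 0, 0, -0.5], [0, 0, 0, 0, 0, 0, -0.5], [0, 0, 0, 0, 0, 0, -0.5], [0, 0, 0, 0, 0, 0, -0.5]], "squeeze": 40}}

```text
time_s: 27.65
position: [0.5052, -0.1632, 0.0584]
tool_rot: [[-1.0, 0.001, 0.001], [0.001, 1.0, -0.001], [-0.001, -0.001, -1.0]]
ft_force: [-1.9, -3.1, 2.4]
grip_width: 0.0263
gripper_force: 40.3
```

Run:
```python
from h import *
s=env.observe();print(s["grip_width"],s["ft_force"],s["gripper_force"])
to(.505,.005,.058,90)
```

```text
0.026327311874698965 [-1.86167945 -3.13442126  2.43917518] 40.30994507018477
to (0.505, 0.005, 0.058, 90) turn -0.0 shift [ 0.04 16.82  0.03] dist 16.8 cur [ 0.5052 -0.1632  0.0584] 90.0
```

>>> {"op": "move_arm", "data": {"plan": [[0, 0, 0, 0, 1, 0, -0.5], [0, 0, 0, 0, 2, 0, -0.5], [0, 0, 0, 0, 3, 0, -0.5], [0, 0, 0, 0, 4, 0, -0.5], [0, 0, 0, 0, 5, 0, -0.5]]}}

```text
time_s: 28.15
position: [0.5053, -0.1123, 0.0584]
tool_rot: [[-1.0, 0.0, 0.001], [0.0, 1.0, -0.001], [-0.001, -0.001, -1.0]]
ft_force: [-2.6, -4.2, 5.5]
grip_width: 0.0263
gripper_force: 40.7
```

>>> {"op": "move_arm", "data": {"plan": [[0, 0, 0, 0, 1, 0, -0.5], [0, 0, 0, 0, 2, 0, -0.5], [0, 0, 0, 0, 3, 0, -0.5], [0, 0, 0, 0, 4, 0, -0.5], [0, 0, 0, 0, 5, 0, -0.5]]}}

```text
time_s: 28.65
position: [0.5054, -0.0624, 0.0584]
tool_rot: [[-1.0, 0.0, 0.001], [0.0, 1.0, -0.001], [-0.001, -0.001, -1.0]]
ft_force: [-2.0, -4.7, 5.2]
grip_width: 0.0261
gripper_force: 40.7
```

>>> {"op": "move_arm", "data": {"plan": [[0, 0, 0, 0, 1, 0, -0.5], [0, 0, 0, 0, 2, 0, -0.5], [0, 0, 0, 0, 3, 0, -0.5], [0, 0, 0, 0, 4, 0, -0.5], [0, 0, 0, 0, 5, 0, -0.5]]}}

```text
time_s: 29.15
position: [0.5055, -0.0125, 0.0584]
tool_rot: [[-1.0, 0.0, 0.002], [0.0, 1.0, -0.001], [-0.002, -0.001, -1.0]]
ft_force: [-0.5, -6.5, 5.9]
grip_width: 0.0261
gripper_force: 40.6
```

Run:
```python
from h import *
p=env.get_image("wrist");save(p,"w11.png")
s=env.observe();print(s["grip_width"],s["ft_force"],s["gripper_force"])
to(.505,.005,.058,90)
```

```text
0.026271681154453642 [-0.47581939  0.69435709  4.87006524] 40.59533300343901
to (0.505, 0.005, 0.058, 90) turn 0.0 shift [0.05 1.61 0.04] dist 1.6 cur [ 0.5055 -0.0111  0.0584] 90.0
```

View pics/w11.png

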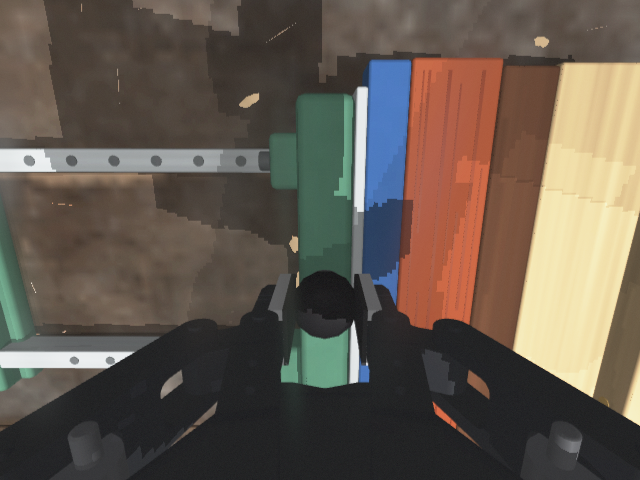

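The strips have closed up in the right order (blue ~390, padauk ~450, walnut ~530, maple ~595) and are well aligned. I'll do the last bit slowly.

>>> {"op": "move_arm", "data": {"plan": [[0, 0, 0, 0, 0.3, 0, -0.5], [0, 0, 0, 0, 0.6, 0, -0.5], [0, 0, 0, 0, 0.8, 0, -0.5], [0, 0, 0, 0, 1, 0, -0.5], [0, 0, 0, 0, 1.2, 0, -0.5]]}}

```text
time_s: 29.7
position: [0.5055, -0.001, 0.0584]
tool_rot: [[-1.0, 0.0, 0.001], [0.0, 1.0, -0.001], [-0.001, -0.001, -1.0]]
ft_force: [-1.8, -5.3, 6.5]
grip_width: 0.0266
gripper_force: 40.7
```

>>> {"op": "move_arm", "data": {"plan": [[0, 0, 0, 0, 0.1, 0, -0.5], [0, 0, 0, 0, 0.2, 0, -0.5], [0, 0, 0, 0, 0.3, 0, -0.5], [0, 0, 0, 0, 0.4, 0, -0.5], [0, 0, 0, 0, 0.4, 0, -0.5]]}}

```text
time_s: 30.2
position: [0.5056, 0.0031, 0.0584]
tool_rot: [[-1.0, 0.0, 0.002], [0.0, 1.0, -0.001], [-0.002, -0.001, -1.0]]
ft_force: [-1.0, -4.9, 6.2]
grip_width: 0.0263
gripper_force: 40.7
```

>>> {"op": "move_arm", "data": {"plan": [[0, 0, 0, 0, 0.1, 0, -0.5], [0, 0, 0, 0, 0.2, 0, -0.5], [0, 0, 0, 0, 0.3, 0, -0.5]]}}

```text
time_s: 30.5
position: [0.5056, 0.0058, 0.0584]
tool_rot: [[-1.0, 0.0, 0.002], [0.0, 1.0, -0.001], [-0.002, -0.001, -1.0]]
ft_force: [-2.1, -11.4, 5.3]
grip_width: 0.0263
gripper_force: 40.8
```

>>> {"op": "move_arm", "data": {"plan": [[0, 0, 0, 0, 0.1, 0, -0.5], [0, 0, 0, 0, 0.2, 0, -0.5]]}}

```text
time_s: 30.7
position: [0.5056, 0.006, 0.0584]
tool_rot: [[-1.0, -0.0, 0.001], [-0.0, 1.0, -0.005], [-0.001, -0.005, -1.0]]
ft_force: [-4.9, -23.4, 4.8]
grip_width: 0.0263
gripper_force: 41.1
```

Firm stop at y≈0.006 with 23 N, so the row is tight. Now I'll release and check.

>>> {"op": "move_arm", "data": {"plan": [[0, 0, 0, 0, 0, 0, 0.1], [0, 0, 0, 0, 0, 0, 0.1], [0, 0, 0, 0, -0.2, 0, 0.1], [0, 0, 0, 0, -0.2, 0, 0.1], [0, 0, 0, 0, -0.2, -2, 0.1]]}}

```text
time_s: 31.2
position: [0.5039, 0.0066, 0.0762]
tool_rot: [[-1.0, 0.001, -0.005], [0.001, 1.0, 0.001], [0.005, 0.001, -1.0]]
ft_force: [-0.5, -0.0, 0.7]
grip_width: 0.0468
gripper_force: 0.0
```

>>> {"op": "move_arm", "data": {"plan": [[0, 0, 0, 0, 0, -4, 0.1], [0, 0, 0, 0, 0, -8, 0.1], [0, 0, 0, 0, 0, -12, 0.1], [0, 0, 0, 0, 0, -14, 0.1], [0, 0, 0, 0, 0, -14, 0.1]]}}

```text
time_s: 31.7
position: [0.5061, 0.0062, 0.2205]
tool_rot: [[-1.0, 0.0, 0.006], [0.0, 1.0, -0.001], [-0.006, -0.001, -1.0]]
ft_force: [0.1, 0.2, -0.7]
grip_width: 0.0468
gripper_force: 0.0
```

Run:
```python
from h import *
p=env.get_image("wrist");save(p,"w12.png")
for n,z in (("blue_scrap",.048),("padauk_strip",.048),("walnut_strip",.048),("maple_strip",.048)):
  for x in env.outline_of(n,p)[:1]: print(n,x["conf"],topface(p,x["mask"],z))
```

```text
blue_scrap 0.91 ((504.2894287109375, 33.52991485595703), (18.597999572753906, 198.24072265625), 89.79344940185547)
padauk_strip 0.91 ((503.9124755859375, 60.96446990966797), (39.6495361328125, 199.02642822265625), 89.93801879882812)
walnut_strip 0.77 ((499.9156494140625, 92.21615600585938), (24.679061889648438, 184.40313720703125), 89.87513732910156)
maple_strip 0.73 ((505.36724853515625, 127.74002838134766), (48.04397964477539, 198.6277618408203), 89.7282485961914)
```

View pics/w12.png

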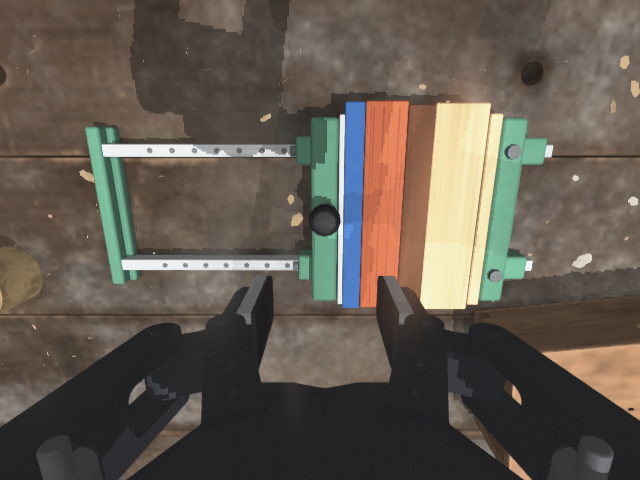

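The row is tight with no gaps and centred, and the spacings match the strip widths. The robot is clear of everything.

```bash
python3 -c "
from rig import env
print(env.close_job())"
```

```text
the job is handed in; nothing more can be done
None
```

The four strips lie tight between the jaws in the order maple, walnut, padauk, blue scrap, centred with no visible gaps; the bottle and tin were left alone, and the job is handed in (no verdict was returned).

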